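# Spread the jigsaw heap and show the edge piece to the inspection camera

### The job

Spread out the heap of five chunky wooden jigsaw pieces in the blue tray beside the camera until all of them lie flat on the tray's floor, none resting on another. Then pick out the edge piece, the only one with a straight side, and hold it up in the air for the tilted inspection camera: on the lens's line of sight, 12 cm in front of the glass, a flat face square to the lens and the straight side level, parallel to the camera's tilt axis. Finish while still holding it there by the gripper alone; leave the other four flat in the tray and do not knock the camera out of its setting or shift the mug, jar or magnifier.

Things in the scene. Friction and masses are not known exactly. Their poses are not given: they have to be found in the camera images.
- tray: fixed blue open tray, 290 (x) x 260 (y) mm outside, 22 mm high, walls and floor 4 mm; origin at the centre of its underside, z up: a piece flat on its floor has its origin 13 mm higher. Pieces start heaped along its y axis: three in a row on the floor, about 72 mm apart in any order, two on top; about 100 mm of floor on each x side of the row is free.
- edge: the edge piece: beech, 44 x 44 mm body, 18 mm thick, about 26 g; origin at the body's centre, z is the thickness; flat y sides (y = +-22 mm, pinch across them), each with a notch (9 mm mouth, 12 mm deep) in its middle; a round tab on the +x side reaches x = 32.5 mm; the -x side (x = -22 mm) is the straight side, running along y. At the start it lies flat on the tray's floor, partly covered.
- inner_a: a plain inner jigsaw piece: beech, 44 x 44 mm body, 18 mm thick, about 26 g; origin at the body's centre, z is the thickness; flat y sides (y = +-22 mm, pinch across them), each with a notch (9 mm mouth, 12 mm deep) in its middle; round tabs on BOTH x sides reach x = +-32.5 mm. At the start it lies flat on the tray's floor.
- inner_b: a plain inner jigsaw piece: beech, 44 x 44 mm body, 18 mm thick, about 26 g; origin at the body's centre, z is the thickness; flat y sides (y = +-22 mm, pinch across them), each with a notch (9 mm mouth, 12 mm deep) in its middle; round tabs on BOTH x sides reach x = +-32.5 mm. At the start it lies flat on the tray's floor.
- inner_c: a plain inner jigsaw piece: beech, 44 x 44 mm body, 18 mm thick, about 26 g; origin at the body's centre, z is the thickness; flat y sides (y = +-22 mm, pinch across them), each with a notch (9 mm mouth, 12 mm deep) in its middle; round tabs on BOTH x sides reach x = +-32.5 mm. At the start it lies on top of two other pieces (origin 31 mm above the tray's underside).
- inner_d: a plain inner jigsaw piece: beech, 44 x 44 mm body, 18 mm thick, about 26 g; origin at the body's centre, z is the thickness; flat y sides (y = +-22 mm, pinch across them), each with a notch (9 mm mouth, 12 mm deep) in its middle; round tabs on BOTH x sides reach x = +-32.5 mm. At the start it lies on top of two other pieces (origin 31 mm above the tray's underside).
- lens (a point): centre of the camera's front glass; the camera looks up and back towards the robot, 17 to 29 degrees from vertical. z points out of the glass along the line of sight; y is level, along the tilt axis. The piece's origin belongs at x = 0, y = 0, z = 120 mm of this frame, its z along this z and its y along this y (each either way round).
- stand: the camera's fixed grey base, 90 x 100 x 10 mm with a fork 70 mm high; origin at the centre of its underside. In the fork tilts the camera, a black box 50 x 64 x 46 mm with a 42 mm lens barrel, on an axis 55 mm above this origin and 45 mm behind the glass, held by friction only.
- mug: bystander: white mug, 90 mm high, 80 mm across, beyond the work; origin at the centre of its underside
- jar: bystander: amber glass jar with a metal cap, 80 mm high, 70 mm across, beyond the work; origin at the centre of its underside
- magnifier: bystander: hand magnifier lying flat, 68 mm round glass at its +x end and a 14 mm thick handle to -x, 160 mm long; origin between the two, on the underside
There are look-alikes about, which are no part of the job. Leave any black or pink look-alike of the inner_c alone.

How it is judged:
By the outcome, as a careful person would: the job done as asked, in the order asked, and still so for the second after the job is handed in, while the arm keeps its last pose, push and grip.
It also fails if it takes over 61 s, if anything falls off the work surface, if the arm or the gripper's body presses on something with over 40 N, if the wrist force passes 120 N, or if a joint passes its speed limit or range.

### The arm

A 6-joint arm with a two-finger parallel gripper is mounted at the origin on the work surface. World frame = base frame: x ahead of the robot, y to its left, z up, the work surface at z = 0. Lengths are in m, angles in rad, forces in N, time in s.
With the tool pointing down it reaches from about 0.3 to 0.875 m from the base axis. Payload 6.4 kg.
Tool frame: the origin (TCP) lies on the centre line of the jaws, within the pads' length; the fingertips stand 22 mm ahead of it and the grasp point (between the pads) lies 3 mm ahead of it; z points along the fingers, y is the line along which they close (so a half turn about z gives the same grasp; the last joint's range is limited). The gripper opens to 85 mm and grips with 20 to 120 N. Pads are 22 mm wide; open, the fingers measure 114 mm over their backs; the gripper's body (76 mm by 85 mm) begins 54 mm behind the grasp point. The pads swing forward as they close: fully open they stand 13 mm farther back than shut.
Start: joints at [-1.519, 0.181, 1.607, -0, 1.354, -0.206], TCP at [0.147, -0.556, 0.253] pointing down, gripper open.
Joint ranges: [-2.99, 2.99], [-0.89, 2.07], [0.3, 2.58], [-1.14, 4.28], [0, 2.63], [-3.12, 3.12]. Speed limits (rad/s): [2.57, 2.57, 3.01, 3.14, 3.14, 3.14].

### API

Orientations are given as a unit quaternion [w, x, y, z].
In Python, from bench import ctrl gives the robot as it stands. The module is installed in compiled form; this text tells all that it offers.
- The arm moves only by the tool servo_tool, never from a script. Its argument "commands" is a list of rows, each a list of 3 entries, a list of its own where there are three numbers: the shift along the tool's x, y, z in mm, then the turn about the tool's z in rad, then the finger opening in mm, from 0 to 85.4. In form: [[[dx, dy, dz], turn, jaw], ...]. A call has 1 to 20 rows; each row shifts and turns the commanded pose from where the row before left it, along the tool's axes as they then stand; what a row does not reach is not made up. A row lasts 1/8 s, in which the tool goes at most 62.5 mm and 10.7 degrees, less where a joint would pass 70% of its speed; a pose out of reach is approached as far as the arm can. A call with a gripper value outside its range is refused whole. The fingers move at their own pace and stop on an object; the grip force is fixed at half the most. Time passes only in rows, so rows that do not move let the fingers close. It gives the time, the measured TCP pose, the force, the opening and the grip force at its end, in the units of the state.
- ctrl.get_obs(): the state, without advancing time (a new reading comes with each control period).
- ctrl.camera(name): name is "side" or "top"; returns a dict with "color" (384x512x3 uint8, red, green, blue), "z_map" (384x512 float32, m along the optical axis (not along the pixel's ray), 0 where there is no reading), "fx", "fy", "cx", "cy" (pixels), "R" (3x3) and "t" (3): a world point X has camera coordinates R X + t. Camera axes: x right, y down, z forward; pixel columns grow to the right and rows downward; lengths in m; the calibration is good to about 2 mm. A picture is of the moment at which its call begins.
- ctrl.hand_in(): hands the job in; it is judged then, once.
The state is a dict: "time_s": time; "q": joint angles; "dq": joint speeds; "joint_efforts": joint torques, N m; "eef_pos": TCP position; "eef_rot": TCP orientation; "wrist_force": force on the tool from outside, world axes, zero at the start; "torque": the same for the moment, N m; "opening": opening from 0.0 (shut) to 1.0 (fully open); "grasp_force": force on a finger pad.
Only numpy, scipy, OpenCV 4.12 (cv2) and the standard library are available. Lean on these libraries where they do the work, as an engineer would, in place of code of your own. Each camera call takes 0.05 s, during which the arm holds its last target. There are 200 camera calls.

## Working session

There is one attempt and no reset: what is moved stays moved. The work goes in short steps, Python scripts to look and compute and a tool call to move; the robot and the scene stay as the last step left them, time stands still between calls to the robot, and variables do not carry over. Pictures are saved under pics/ and viewed, at most 10 in all, crops included, and the job is handed in when it is done.

Besides the shell and the picture viewer there is one more tool, called by a JSON object that holds its "fn" and its "kwargs", one argument or row to a line. servo_tool: Moves the arm, as the interface text tells. Its arguments: {"type":"object","properties":{"commands":{"type":"array"}},"required":["commands"]}

```bash
mkdir -p pics && cat > h.py <<'E'
import numpy as np, cv2
from bench import ctrl
def cloud(c):
    z=c["z_map"];v,u=np.mgrid[:z.shape[0],:z.shape[1]]
    P=np.dstack([(u-c["cx"])/c["fx"]*z,(v-c["cy"])/c["fy"]*z,z])
    W=(P-c["t"])@c["R"]; W[z==0]=np.nan
    return W
def save(c,n): cv2.imwrite(f"pics/{n}.png",c["color"][...,::-1])
E
python3 - <<'E'
from h import *
o=ctrl.get_obs();print(o["eef_pos"],o["eef_rot"],o["opening"])
a=ctrl.camera("top");b=ctrl.camera("side")
im=np.vstack([a["color"],b["color"]]);
cv2.imwrite("pics/a.png",a["color"][...,::-1]);cv2.imwrite("pics/b.png",b["color"][...,::-1])
np.savez("s0.npz",top=cloud(a),side=cloud(b),tc=a["color"],sc=b["color"])
for c in (a,b): print(c["fx"],c["cx"],c["cy"],c["R"].round(3).tolist(),(-c["R"].T@c["t"]).round(3))
E
```

```text
[ 0.14658759 -0.5554628   0.25236888] [-8.85523153e-04  9.91703451e-01  1.28543669e-01  7.62364406e-05] 0.9963861536518269
346.42152234126127 249.07986467350676 189.49001777479197 [[0.021, -1.0, -0.021], [-0.998, -0.02, -0.06], [0.06, 0.022, -0.998]] [ 0.514 -0.032  0.897]
404.50182278066336 250.9837583118946 195.99977007227855 [[-0.956, -0.293, 0.001], [-0.229, 0.744, -0.628], [0.183, -0.601, -0.778]] [0.336 0.638 0.944]
```

View pics/a.png

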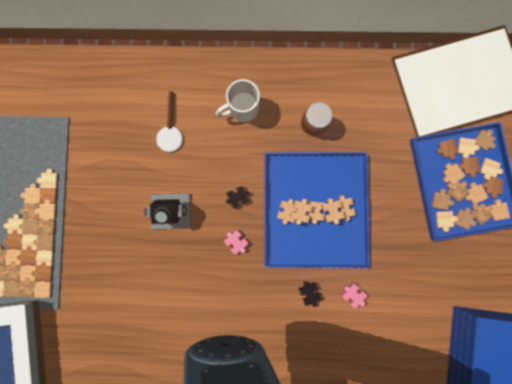

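View pics/b.png

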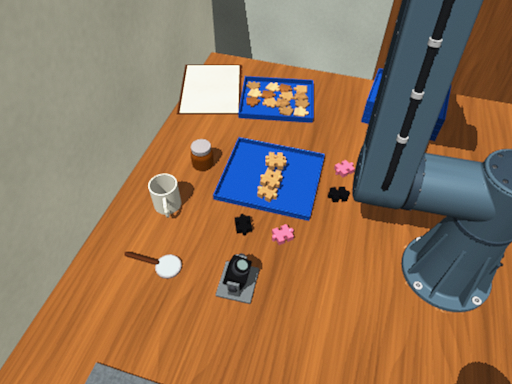

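The top view shows the camera at (170,211) and, beside it, the blue tray at (317,210) with the heap running from (282,212) to (352,208). The look-alikes are the black pieces at (238,196) and (310,293), the pink ones at (236,242) and (354,295), and the busy blue tray at (463,180). The heap is the one I want. Next I'll check it in a close crop.

```bash
python3 - <<'E'
from h import *
d=np.load("s0.npz");T=d["top"];S=d["side"]
r=lambda i,s:cv2.resize(i,s,interpolation=cv2.INTER_CUBIC)
# cropped top heap rectified, height map, side crop
a=d["tc"][188:232,272:362]
h=np.nan_to_num(T[188:232,272:362,2]);hm=cv2.applyColorMap(np.clip((h)/0.045*255,0,255).astype(np.uint8),cv2.COLORMAP_JET)
s=d["sc"][145:210,230:320][...,::-1]
top=np.vstack([r(a[...,::-1],(540,264)),r(hm,(540,264))])
sd=r(s,(260,188));sd=np.vstack([sd,np.zeros((340-0,260,3),np.uint8)])
cv2.imwrite("pics/c.png",np.hstack([top,sd]))
# tray: blue & in region
c=d["tc"].astype(int);m=(c[...,2]>120)&(c[...,0]<60)
m[:, :255]=0;m[:,380:]=0;m[:140]=0;m[280:]=0
P=T[m];P=P[~np.isnan(P).any(1)]
print("tray",np.percentile(P,[.5,50,99.5],axis=0).round(3).tolist())
rim=P[P[:,2]>0.017];print(cv2.minAreaRect((rim[:,:2]*1000).astype(np.float32)), np.median(rim[:,2]),np.median(P[P[:,2]<.012][:,2]))
hp=T[185:235,272:362];mm=(d["tc"][185:235,272:362,0]>120)
P=hp[mm];P=P[~np.isnan(P).any(1)]
for lo,hi in((.015,.028),(.033,.046)):
  q=P[(P[:,2]>lo)&(P[:,2]<hi)];print(len(q),np.percentile(q,[1,50,99],axis=0).round(4).tolist())
E
```

```text
tray [[0.377, -0.311, 0.0], [0.576, -0.237, 0.005], [0.661, -0.058, 0.023]]
((511.5782775878906, -183.42254638671875), (266.6007385253906, 253.0309600830078), 1.0516021251678467) 0.020842382678846583 0.004314166986229646
750 [[0.486, -0.2758, 0.0181], [0.5172, -0.1799, 0.0221], [0.5518, -0.0896, 0.0268]]
656 [[0.487, -0.245, 0.0347], [0.5147, -0.1967, 0.0401], [0.5438, -0.1205, 0.0435]]
```

View pics/c.png

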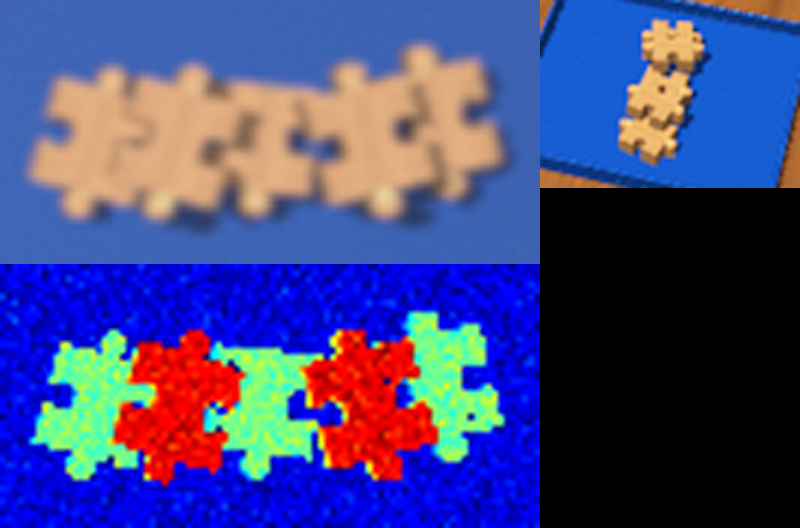

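The crop shows two top pieces in red, at crop (185,405) and (375,405). The middle floor piece, at crop (265,150) or top-image pixel about (316,213), has a straight upper (+x) side and a single tab on the -x side, so it is the edge piece. Both outer floor pieces have two tabs.

Next I'll fit the piece poses, the tray and the lens.

```bash
cat >> h.py <<'E'
from scipy.optimize import minimize
from scipy.ndimage import map_coordinates
def tmpl(edge):
    x,y=np.mgrid[-38:38.1,-26:26.1];m=(abs(x)<=22)&(abs(y)<=22)
    r=6.; 
    for s in ((1,) if edge else (1,-1)): m|=np.hypot(x*s-26.5,y)<=r; m|=(abs(y)<=4.5)&(x*s>20)&(x*s<27)
    for s in (1,-1):
        m&=~((abs(x)<=4.5)&(y*s>15)); m&=~(np.hypot(x,y*s-16)<=6)
    return x.ravel()/1e3,y.ravel()/1e3,np.where(m.ravel(),1.,-1.)
def fit(c,mask,ztop,x0,edge=False):
    "mask: +1 piece,-1 else ,0 unknown; x0=(x,y,yaw) -> fit"
    X,Y,S=tmpl(edge);M=cv2.GaussianBlur(mask.astype(np.float32),(0,0),.6)
    def f(p):
        cs,sn=np.cos(p[2]),np.sin(p[2])
        W=np.stack([p[0]+cs*X-sn*Y,p[1]+sn*X+cs*Y,0*X+ztop],1)@c["R"].T+c["t"]
        u=W[:,0]/W[:,2]*c["fx"]+c["cx"];v=W[:,1]/W[:,2]*c["fy"]+c["cy"]
        return -(S*map_coordinates(M,[v,u],order=1)).mean()
    best=None
    for dy in np.arange(-.5,.51,.125):
        for d in(-.006,.006):
            s=np.array([x0[0],x0[1]+d,x0[2]+dy])
            r=minimize(f,s,method="Nelder-Mead",options=dict(initial_simplex=s+np.array([[0,0,0],[.006,0,0],[0,.006,0],[0,0,.15]]),xatol=1e-5,fatol=1e-6))
            if best is None or r.fun<best.fun: best=r
    return best.x.round(4),round(best.fun,3)
def masks(c,W):
    wood=(c["color"][...,0]>c["color"][...,2].astype(int)+15)&(c["color"][...,0]>90)
    z=np.nan_to_num(W[...,2]);hi=wood&(z>.031);lo=wood&(z<=.031)&(z>.012)
    return np.where(hi,1.,-1.),np.where(lo,1.,np.where(hi,0.,-1.))
E
python3 - <<'E'
from h import *
c=ctrl.camera("top");W=cloud(c);H,L=masks(c,W)
for n,p in(("t1",(.515,-.14,0)),("t2",(.515,-.22,0))):print(n,fit(c,H,.04,p))
for n,p in(("f1",(.515,-.105,0)),("f3",(.52,-.25,0))):print(n,fit(c,L,.022,p))
print("edge",fit(c,L,.022,(.515,-.18,np.pi),True),fit(c,L,.022,(.515,-.18,0),True))
for nm in("top","side"):
  c=ctrl.camera(nm);W=cloud(c)
  x,y,z=np.moveaxis(W,-1,0)
  reg=(y>.1)&(y<.35)&(x>.4)&(x<.62)&(z>.015)
  P=W[reg];print(nm,"stand",len(P),np.percentile(P,[1,50,99],axis=0).round(3).tolist())
  f=W[reg&(z>.082)];ctr=np.median(f,0)
  for k in range(6):
    A=np.c_[f[:,:2]-ctr[:2],np.ones(len(f))];co=np.linalg.lstsq(A,f[:,2]-ctr[2],rcond=None)[0]
    r=abs(A@co-(f[:,2]-ctr[2]));f=f[r<max(.003,np.percentile(r,90)) ] if k<5 else f
  n=np.r_[-co[:2],1];n/=np.linalg.norm(n)
  print(len(f),"mean",f.mean(0).round(4),"n",n.round(3),"tilt",np.degrees(np.arccos(n[2])).round(1),"az",np.degrees(np.arctan2(n[1],n[0])).round(1),np.ptp(f,axis=0).round(3), np.median(r))
  col=c["color"];u=np.where(reg)
  v0,v1,u0,u1=u[0].min()-4,u[0].max()+4,u[1].min()-4,u[1].max()+4
  im=cv2.resize(col[v0:v1,u0:u1,::-1],(390,390),interpolation=cv2.INTER_CUBIC)
  out=im if nm=="top" else np.hstack([out,im]);print(v0,v1,u0,u1)
cv2.imwrite("pics/d.png",out)
for o,(a,b,d,e) in dict(mug=(75,130,215,265),jar=(95,140,300,335)).items():
  Wt=cloud(ctrl.camera("top"))[a:b,d:e].reshape(-1,3);Wt=Wt[Wt[:,2]>.03];print(o,np.nanmin(Wt,0).round(3),np.nanmax(Wt,0).round(3))
E
```

```text
t1 (array([ 0.5139, -0.1429, -0.2585]), np.float64(-0.822))
t2 (array([ 0.5167, -0.2212,  0.2866]), np.float64(-0.821))
f1 (array([ 0.5135, -0.1112, -0.2477]), np.float64(-0.698))
f3 (array([ 0.5247, -0.254 ,  0.2521]), np.float64(-0.659))
edge (array([ 0.5164, -0.18  ,  3.0712]), np.float64(-0.688)) (array([ 0.5157, -0.1801, -0.0535]), np.float64(-0.62))
top stand 844 [[0.479, 0.139, 0.031], [0.508, 0.18, 0.078], [0.537, 0.235, 0.103]]
200 mean [0.5052 0.1852 0.0907] n [ 0.353 -0.005  0.936] tilt 20.7 az -0.9 [0.047 0.061 0.018] 0.0019275678068800357
195 227 141 190
side stand 805 [[0.48, 0.145, 0.018], [0.504, 0.207, 0.075], [0.537, 0.24, 0.103]]
174 mean [0.5008 0.1958 0.0934] n [0.093 0.305 0.948] tilt 18.6 az 73.1 [0.045 0.048 0.02 ] 0.0022493205624508294
249 299 218 255
mug [ 0.745 -0.034  0.03 ] [0.826 0.072 0.093]
jar [ 0.71 -0.21  0.03] [ 0.773 -0.144  0.085]
```

View pics/d.png

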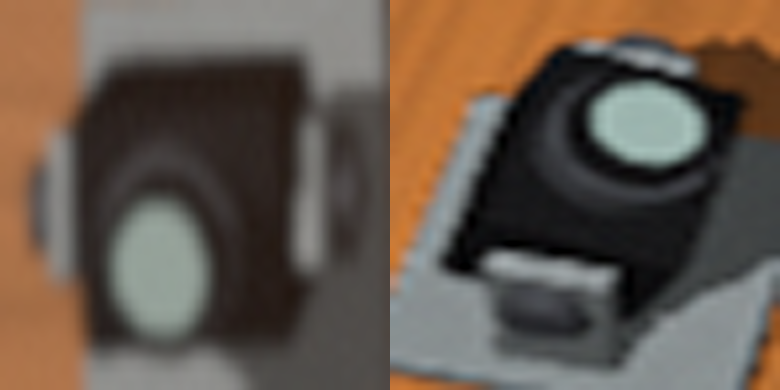

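The left half of the picture is the top view, with the glass at crop (160,268), which is about (161,217). The right half is the side view, with the glass at crop (650,122). The lens leans towards -x, the robot. The tilt will come from the glass centre and the stand, found by colour.

```bash
python3 - <<'E'
from h import *
A=[]
for nm in("top","side"):
  c=ctrl.camera(nm);W=cloud(c);k=c["color"].astype(int);x,y,z=np.moveaxis(W,-1,0)
  reg=(y>.1)&(y<.35)&(x>.4)&(x<.62)
  g=reg&(k[...,1]>k[...,0]+12)&(k.sum(-1)>300)&(z>.08)
  u=np.argwhere(g);P=W[g];print(nm,"glass n",len(P),"px",u.mean(0).round(1),np.ptp(u,axis=0),P.mean(0).round(4),np.median(P,0).round(4))
  ctr=P.mean(0);q=P-ctr;co=np.linalg.lstsq(np.c_[q[:,:2],np.ones(len(q))],q[:,2],rcond=None)[0];print("slopes",co.round(3))
  grey=(np.ptp(k,axis=-1)<30)
  b=reg&grey&(z>.005)&(z<.015);b=cv2.morphologyEx(b.astype(np.uint8),cv2.MORPH_OPEN,np.ones((2,2)))>0
  A.append(W[b]);r=cv2.minAreaRect((W[b][:,:2]*1e3).astype(np.float32));print("base",len(W[b]),r)
  e=reg&(k.min(-1)>90)&grey&(z>.055)&(z<.08);Q=W[e]
  for s in(1,-1):
    t=Q[(Q[:,1]-.187)*s>0]
    if len(t):print("ear",s,len(t),t.mean(0).round(4),np.ptp(t,axis=0).round(3))
B=np.vstack(A);r=cv2.minAreaRect((B[:,:2]*1e3).astype(np.float32));print("both",r,np.percentile(B,[.5,99.5],axis=0).round(4).tolist())
E
```

```text
top glass n 30 px [216.7 160.4] [7 7] [0.4942 0.1888 0.0983] [0.4938 0.1893 0.0983]
slopes [ 0.329 -0.003  0.   ]
base 543 ((504.7923278808594, 185.03363037109375), (87.87158966064453, 97.46754455566406), 1.8435001373291016)
ear 1 38 [0.5054 0.2281 0.0682] [0.026 0.011 0.015]
ear -1 39 [0.5085 0.1509 0.0692] [0.026 0.009 0.01 ]
side glass n 89 px [264.4 241.9] [ 9 10] [0.4946 0.1898 0.0978] [0.495  0.1897 0.0975]
slopes [0.327 0.05  0.   ]
base 605 ((505.0028076171875, 190.91653442382812), (86.65275573730469, 99.49275207519531), 3.559084892272949)
ear 1 41 [0.5062 0.2288 0.0683] [0.041 0.013 0.018]
ear -1 18 [0.5061 0.152  0.0694] [0.022 0.011 0.011]
both ((504.75274658203125, 188.80967712402344), (88.27096557617188, 103.74810028076172), 3.2287464141845703) [[nan, nan, nan], [nan, nan, nan]]
```

```bash
cat > plan.py <<'E'
import sys,json,math
from h import *
def state():
    o=ctrl.get_obs();w,x,y,z=o["eef_rot"];psi=math.atan2(2*(x*y+w*z),1-2*(y*y+z*z))
    return np.array(o["eef_pos"])*1e3,psi,o
def rows(wps,start=None,psi=None):
    "wps: (x,y,z mm, psi, jaw, nrows)"
    p,ps,_=state(); p=p if start is None else np.array(start,float); ps=ps if psi is None else psi
    out=[]
    for x,y,z,pe,j,n in wps:
        d=(np.array([x,y,z])-p)/n; t=-(pe-ps)/n
        for k in range(n):
            c,s=math.cos(ps),math.sin(ps)
            out.append([[round(c*d[0]+s*d[1],1),round(s*d[0]-c*d[1],1),round(-d[2],1)],round(t,3),j]); ps-=t
        p=np.array([x,y,z]);ps=pe
    return json.dumps(out)
if __name__=="__main__":
    print(rows(json.loads(sys.argv[1])))
E
python3 plan.py "[[513.9,-142.9,120,-0.2585,62,12],[513.9,-142.9,50,-0.2585,62,4],[513.9,-142.9,50,-0.2585,62,1]]"
```

```text
[[[38.4, -25.5, 11.1], 0.043, 62], [[37.2, -27.1, 11.1], 0.043, 62], [[36.0, -28.7, 11.1], 0.043, 62], [[34.8, -30.2, 11.1], 0.043, 62], [[33.4, -31.7, 11.1], 0.043, 62], [[32.0, -33.1, 11.1], 0.043, 62], [[30.6, -34.4, 11.1], 0.043, 62], [[29.1, -35.7, 11.1], 0.043, 62], [[27.5, -36.9, 11.1], 0.043, 62], [[25.9, -38.1, 11.1], 0.043, 62], [[24.2, -39.2, 11.1], 0.043, 62], [[22.5, -40.2, 11.1], 0.043, 62], [[0.0, -0.0, 17.5], -0.0, 62], [[0.0, -0.0, 17.5], -0.0, 62], [[0.0, -0.0, 17.5], -0.0, 62], [[0.0, -0.0, 17.5], -0.0, 62], [[0.0, -0.0, -0.0], -0.0, 62]]
```

{"fn": "servo_tool", "kwargs": {
  "commands": [
    [[38.4,-25.5,11.1],0.043,62],
    [[37.2,-27.1,11.1],0.043,62],
    [[36,-28.7,11.1],0.043,62],
    [[34.8,-30.2,11.1],0.043,62],
    [[33.4,-31.7,11.1],0.043,62],
    [[32,-33.1,11.1],0.043,62],
    [[30.6,-34.4,11.1],0.043,62],
    [[29.1,-35.7,11.1],0.043,62],
    [[27.5,-36.9,11.1],0.043,62],
    [[25.9,-38.1,11.1],0.043,62],
    [[24.2,-39.2,11.1],0.043,62],
    [[22.5,-40.2,11.1],0.043,62],
    [[0,0,0],0,62]
  ]
}}

```text
time_s: 2.08
eef_pos: [0.5145, -0.1402, 0.1192]
eef_rot: [-0.0, 0.992, -0.127, -0.001]
wrist_force: [-0.2, 0.4, -0.9]
opening: 0.725
grasp_force: 0.0
```

```bash
python3 plan.py "[[513.9,-142.9,50,-0.2585,62,4],[513.9,-142.9,50,-0.2585,30,4],[513.9,-142.9,90,-0.2585,30,3]]"
```

```text
[[[0.0, 0.7, 17.3], 0.001, 62], [[0.0, 0.7, 17.3], 0.001, 62], [[0.0, 0.7, 17.3], 0.001, 62], [[0.0, 0.7, 17.3], 0.001, 62], [[0.0, -0.0, -0.0], -0.0, 30], [[0.0, -0.0, -0.0], -0.0, 30], [[0.0, -0.0, -0.0], -0.0, 30], [[0.0, -0.0, -0.0], -0.0, 30], [[0.0, -0.0, -13.3], -0.0, 30], [[0.0, -0.0, -13.3], -0.0, 30], [[0.0, -0.0, -13.3], -0.0, 30]]
```

{"fn": "servo_tool", "kwargs": {
  "commands": [
    [[0,0,17.3],0,62],
    [[0,0,17.3],0,62],
    [[0,0,17.3],0,62],
    [[0,0,17.3],0,62],
    [[0,0,0],0,62]
  ]
}}

```text
time_s: 2.7
eef_pos: [0.5122, -0.1424, 0.0488]
eef_rot: [-0.001, 0.992, -0.129, -0.002]
wrist_force: [-0.0, 0.7, 0.6]
opening: 0.728
grasp_force: 0.0
```

{"fn": "servo_tool", "kwargs": {
  "commands": [
    [[0,0,0],0,35],
    [[0,0,0],0,35],
    [[0,0,0],0,35],
    [[0,0,0],0,35],
    [[0,0,-15],0,35],
    [[0,0,-15],0,35]
  ]
}}

```text
time_s: 3.45
eef_pos: [0.5136, -0.1428, 0.0819]
eef_rot: [-0.0, 0.992, -0.129, -0.0]
wrist_force: [0.1, -0.1, 0.2]
opening: 0.483
grasp_force: 60.6
```

{"fn": "servo_tool", "kwargs": {
  "commands": [
    [[-28.7,7.6,0],0,35],
    [[-28.7,7.6,0],0,35],
    [[-28.7,7.6,0],0,35],
    [[0,0,16],0,35],
    [[0,0,16],0,35],
    [[0,0,9],0,35],
    [[0,0,6.5],0,35],
    [[0,0,0],0,35]
  ]
}}

```text
time_s: 4.45
eef_pos: [0.425, -0.1431, 0.0337]
eef_rot: [0.0, 0.992, -0.129, 0.0]
wrist_force: [-0.5, -0.2, -0.0]
opening: 0.484
grasp_force: 60.6
```

{"fn": "servo_tool", "kwargs": {
  "commands": [
    [[0,0,2],0,35],
    [[0,0,0],0,35],
    [[0,0,0],0,62],
    [[0,0,0],0,62],
    [[0,0,0],0,62],
    [[0,0,-20],0,62],
    [[0,0,-40],0,62],
    [[0,0,0],0,62]
  ]
}}

```text
time_s: 5.45
eef_pos: [0.4266, -0.1441, 0.0939]
eef_rot: [0.001, 0.992, -0.129, 0.003]
wrist_force: [-0.4, -0.9, 0.5]
opening: 0.727
grasp_force: 0.0
```

```bash
python3 plan.py "[[516.7,-221.2,90,0.2866,62,5],[516.7,-221.2,49,0.2866,62,3]]"; python3 -c "
from h import *
o=ctrl.get_obs();print(o['wrist_force'])"
```

```text
[[[21.4, 10.3, 0.8], -0.109, 62], [[20.1, 12.6, 0.8], -0.109, 62], [[18.6, 14.7, 0.8], -0.109, 62], [[16.9, 16.6, 0.8], -0.109, 62], [[15.0, 18.4, 0.8], -0.109, 62], [[0.0, 0.0, 13.7], -0.0, 62], [[0.0, 0.0, 13.7], -0.0, 62], [[0.0, 0.0, 13.7], -0.0, 62]]
[-0.36801761 -0.92414718  0.50225371]
```

{"fn": "servo_tool", "kwargs": {
  "commands": [
    [[21.4,10.3,0.8],-0.109,62],
    [[20.1,12.6,0.8],-0.109,62],
    [[18.6,14.7,0.8],-0.109,62],
    [[16.9,16.6,0.8],-0.109,62],
    [[15,18.4,0.8],-0.109,62],
    [[0,0,0],0,62],
    [[0,0,13.7],0,62],
    [[0,0,13.7],0,62],
    [[0,0,13.7],0,62],
    [[0,0,0],0,62]
  ]
}}

```text
time_s: 6.7
eef_pos: [0.5133, -0.2191, 0.0445]
eef_rot: [-0.001, 0.99, 0.143, -0.001]
wrist_force: [-0.2, 0.3, 0.5]
opening: 0.726
grasp_force: 0.0
```

{"fn": "servo_tool", "kwargs": {
  "commands": [
    [[0,0,-3],0,62],
    [[0,0,0],0,35],
    [[0,0,0],0,35],
    [[0,0,0],0,35],
    [[0,0,0],0,35],
    [[0,0,-15],0,35],
    [[0,0,-15],0,35],
    [[-30,-3,0],0,35],
    [[-30,-3,0],0,35],
    [[-30,-3,0],0,35],
    [[0,0,0],0,35],
    [[0,0,16],0,35],
    [[0,0,16],0,35],
    [[0,0,10],0,35],
    [[0,0,5],0,35],
    [[0,0,0],0,35]
  ]
}}

```text
time_s: 8.7
eef_pos: [0.4253, -0.2359, 0.0327]
eef_rot: [-0.001, 0.99, 0.143, -0.001]
wrist_force: [-7.9, 6.0, 16.9]
opening: 0.49
grasp_force: 62.3
```

{"fn": "servo_tool", "kwargs": {
  "commands": [
    [[0,0,-1],0,35],
    [[0,0,0],0,62],
    [[0,0,0],0,62],
    [[0,0,0],0,62],
    [[0,0,-25],0,62],
    [[0,0,-40],0,62],
    [[-20,40,-20],0,62],
    [[-20,50,0],0,62],
    [[-20,50,0],0,62],
    [[0,0,0],0,62]
  ]
}}

```text
time_s: 9.95
eef_pos: [0.4073, -0.392, 0.1187]
eef_rot: [0.001, 0.99, 0.141, 0.0]
wrist_force: [0.2, 0.5, 0.1]
opening: 0.727
grasp_force: 0.0
```

```bash
python3 - <<'E'
from h import *
c=ctrl.camera("top");W=cloud(c);H,L=masks(c,W)
for n,p in(("f1",(.5135,-.1112,-.25)),("f3",(.5247,-.254,.25)),("t1",(.425,-.143,-.26)),("t2",(.425,-.236,.28))):print(n,fit(c,L,.022,p))
print("edge",fit(c,L,.022,(.5164,-.18,3.07),True))
im=cv2.resize(c["color"][150:275,255:380,::-1],(600,600),interpolation=cv2.INTER_CUBIC);cv2.imwrite("pics/e.png",im)
m=(W[...,2]>.017)&(W[...,2]<.026)&(c["color"][...,2]>c["color"][...,0].astype(int)+60)&(W[...,0]>.6)&(W[...,0]<.7)&(W[...,1]<-.09)&(W[...,1]>-.28)
P=W[m];print("far rim",len(P),np.percentile(P,[2,50,98],axis=0).round(4).tolist(),np.polyfit(P[:,1],P[:,0],1))
E
```

```text
f1 (array([ 0.5132, -0.1116, -0.2556]), np.float64(-0.821))
f3 (array([ 0.5248, -0.253 ,  0.2363]), np.float64(-0.812))
t1 (array([ 0.4255, -0.1426, -0.2584]), np.float64(-0.821))
t2 (array([ 0.4271, -0.2355,  0.2962]), np.float64(-0.82))
edge (array([ 0.5164, -0.1799,  3.0619]), np.float64(-0.831))
far rim 75 [[0.6606, -0.2759, 0.0193], [0.6622, -0.1857, 0.0219], [0.6641, -0.0962, 0.0249]] [-0.01752374  0.65896136]
```

View pics/e.png

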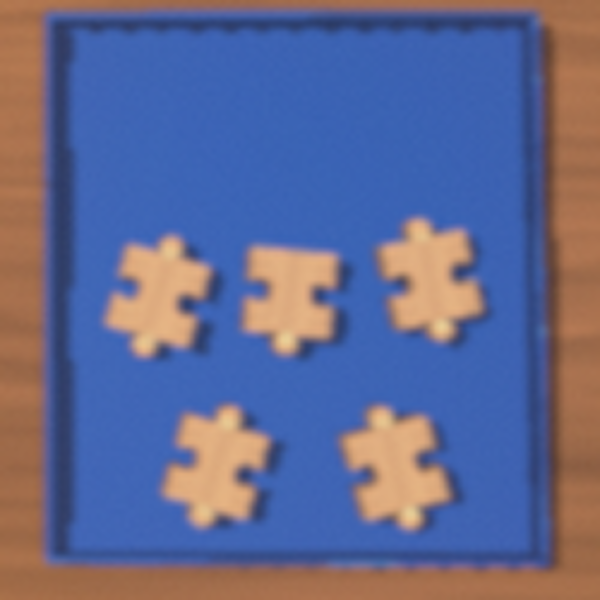

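The five pieces lie flat and apart: the edge piece is at crop (292,300) with its straight side up in the picture (+x), and the inner pieces are at (160,297), (432,280), (217,467) and (397,467). Now I'll go over the edge piece.

```bash
python3 plan.py "[[516.4,-179.9,90,-0.08,50,8],[516.4,-179.9,60,-0.08,50,1]]"
```

```text
[[[20.4, -21.3, 3.5], 0.046, 50], [[19.4, -22.2, 3.5], 0.046, 50], [[18.4, -23.1, 3.5], 0.046, 50], [[17.3, -23.9, 3.5], 0.046, 50], [[16.2, -24.7, 3.5], 0.046, 50], [[15.1, -25.4, 3.5], 0.046, 50], [[13.9, -26.0, 3.5], 0.046, 50], [[12.7, -26.6, 3.5], 0.046, 50], [[0.0, -0.0, 30.0], -0.0, 50]]
```

{"fn": "servo_tool", "kwargs": {
  "commands": [
    [[20.4,-21.3,3.5],0.046,50],
    [[19.4,-22.2,3.5],0.046,50],
    [[18.4,-23.1,3.5],0.046,50],
    [[17.3,-23.9,3.5],0.046,50],
    [[16.2,-24.7,3.5],0.046,50],
    [[15.1,-25.4,3.5],0.046,50],
    [[13.9,-26,3.5],0.046,50],
    [[12.7,-26.6,3.5],0.046,50],
    [[0,0,30],0,50],
    [[0,0,0],0,50],
    [[0,0,0],0,50]
  ]
}}

```text
time_s: 11.38
eef_pos: [0.5164, -0.1781, 0.0607]
eef_rot: [-0.0, 0.999, -0.04, -0.0]
wrist_force: [0.4, 0.2, 0.8]
opening: 0.588
grasp_force: 0.0
```

```bash
python3 plan.py "[[516.4,-179.9,28,-0.08,50,1]]"
```

```text
[[[0.1, 1.8, 32.7], -0.001, 50]]
```

{"fn": "servo_tool", "kwargs": {
  "commands": [
    [[0,1.8,0],0,50],
    [[0,0,11],0,50],
    [[0,0,11],0,50],
    [[0,0,9],0,50],
    [[0,0,0],0,50]
  ]
}}

```text
time_s: 12.0
eef_pos: [0.5155, -0.1799, 0.0279]
eef_rot: [-0.001, 0.999, -0.041, -0.001]
wrist_force: [1.5, -0.2, 0.2]
opening: 0.589
grasp_force: 0.0
```

{"fn": "servo_tool", "kwargs": {
  "commands": [
    [[0,0,0],0,30],
    [[0,0,0],0,30],
    [[0,0,0],0,30],
    [[0,0,0],0,30],
    [[0,0,-20],0,30],
    [[0,0,-40],0,30],
    [[0,0,0],0,30]
  ]
}}

```text
time_s: 12.88
eef_pos: [0.5187, -0.1817, 0.0926]
eef_rot: [0.002, 0.999, -0.041, 0.003]
wrist_force: [0.2, -0.5, -0.7]
opening: 0.489
grasp_force: 60.8
```

```bash
python3 plan.py "[[642,-120,85,0.0175,30,5]]"
```

```text
[[[23.6, -14.3, 1.5], -0.02, 30], [[23.9, -13.8, 1.5], -0.02, 30], [[24.1, -13.4, 1.5], -0.02, 30], [[24.4, -12.9, 1.5], -0.02, 30], [[24.6, -12.4, 1.5], -0.02, 30]]
```

{"fn": "servo_tool", "kwargs": {
  "commands": [
    [[23.8,-14,1],-0.02,30],
    [[24,-13.8,1],-0.02,30],
    [[24.2,-13.4,1],-0.02,30],
    [[24.4,-12.9,1],-0.02,30],
    [[24.6,-12.4,1],-0.02,30],
    [[0,0,15],0,30],
    [[0,0,15],0,30],
    [[0,0,0],0,30],
    [[0,0,0],0,30]
  ]
}}

```text
time_s: 14.0
eef_pos: [0.6395, -0.1193, 0.054]
eef_rot: [-0.0, 1.0, 0.009, -0.0]
wrist_force: [0.7, -0.1, -0.5]
opening: 0.491
grasp_force: 60.8
```

```bash
cat > look.py <<'E'
# piece seen now: points near TCP, wood coloured; plane fit of the top face
from plan import *
p,ps,o=state();p/=1e3;print(p.round(4),round(ps,3),o["wrist_force"].round(1) if hasattr(o["wrist_force"],"round") else o["wrist_force"])
for nm in("side","top"):
  c=ctrl.camera(nm);W=cloud(c);k=c["color"].astype(int)
  m=(k[...,0]>k[...,2]+25)&(k[...,0]>90)&(np.linalg.norm(W[...,:2]-p[:2],axis=-1)<.045)&(abs(W[...,2]-p[2]+.012)<.03)
  P=W[m]
  if len(P)<15: print(nm,len(P));continue
  top=P;co=None
  for i in range(12):
    A=np.c_[top[:,:2]-p[:2],np.ones(len(top))];co=np.linalg.lstsq(A,top[:,2],rcond=None)[0]
    r=P[:,2]-np.c_[P[:,:2]-p[:2],np.ones(len(P))]@co; top=P[(r>-.0025)&(r<.01)]
  print(nm,len(P),len(top),"slope",co.round(3),"deg",np.degrees(np.arctan(np.hypot(*co[:2]))).round(1),"top-z0 rel tcp",(co[2]-p[2]).round(4),"ext",top.min(0).round(4),top.max(0).round(4))
  u=np.argwhere(m).mean(0).astype(int)
  im=cv2.resize(c["color"][max(u[0]-30,0):u[0]+30,max(u[1]-30,0):u[1]+30,::-1],(390,390),interpolation=cv2.INTER_CUBIC)
  if len(sys.argv)>1: cv2.imwrite(f"pics/{sys.argv[1]}_{nm}.png",im)
E
python3 look.py f
```

```text
[ 0.6395 -0.1193  0.054 ] 0.018 [ 0.7 -0.1 -0.5]
side 105 59 slope [0.019 0.106 0.047] deg 6.1 top-z0 rel tcp -0.007 ext [ 0.612  -0.1381  0.0441] [ 0.6517 -0.0828  0.0564]
top 34 30 slope [ 0.084 -0.063  0.05 ] deg 6.0 top-z0 rel tcp -0.0038 ext [ 0.6096 -0.1233  0.046 ] [ 0.6268 -0.0984  0.0505]
```

{"fn": "servo_tool", "kwargs": {
  "commands": [
    [[1.5,0,4],0,30],
    [[0,0,3],0,30],
    [[0,0,1],0,30],
    [[0,0,1],0,30],
    [[0,0,1],0,30],
    [[0,0,1],0,30],
    [[0,0,0],0,30]
  ]
}}

```text
time_s: 14.98
eef_pos: [0.6416, -0.119, 0.0464]
eef_rot: [0.0, 1.0, 0.01, -0.0]
wrist_force: [-11.6, 2.5, 21.4]
opening: 0.489
grasp_force: 63.0
```

{"fn": "servo_tool", "kwargs": {
  "commands": [
    [[0,0,1],0,30],
    [[0,0,1],0,30],
    [[0,0,1],0,30],
    [[0,0,0],0,30]
  ]
}}

```text
time_s: 15.48
eef_pos: [0.6415, -0.119, 0.0459]
eef_rot: [0.0, 1.0, 0.01, -0.001]
wrist_force: [-21.6, 4.5, 39.2]
opening: 0.488
grasp_force: 64.7
```

```bash
cat > look.py <<'E'
# top face of the held piece: robust upper-plane fit with zero slope along tool y, per camera
from plan import *
p,ps,o=state();p/=1e3;print(p.round(4),round(ps,3),np.round(o["wrist_force"],1))
e1=np.array([np.cos(ps),np.sin(ps)]);e2=np.array([-e1[1],e1[0]])
for nm in("side","top"):
  Q=[];n=5
  for _ in range(n):
    c=ctrl.camera(nm);W=cloud(c);k=c["color"].astype(int)
    m=(k[...,0]>k[...,2]+25)&(k[...,0]>90)
    a=(W[...,:2]-p[:2])@e1;b=(W[...,:2]-p[:2])@e2;h=W[...,2]-p[2]
    m&=(abs(a)<.036)&(abs(b)<.019)&(h>-.024)&(h<.015)
    Q.append(np.c_[a[m],b[m],h[m]])
  Q=np.vstack(Q);co=np.r_[0,np.percentile(Q[:,2],70)]
  for i in range(20):
    r=Q[:,2]-np.polyval(co,Q[:,0]);t=Q[(r>-.003)&(r<.006)]
    co=np.polyfit(t[:,0],t[:,2],1)
  print(nm,len(Q),len(t),"slope",co[0].round(3),"deg",np.degrees(np.arctan(co[0])).round(1),"h0",co[1].round(4),"a",np.percentile(t[:,0],[1,99]).round(4),"b",np.percentile(t[:,1],[1,99]).round(4))
  u=np.argwhere(m).mean(0).astype(int)
  im=cv2.resize(c["color"][max(u[0]-30,0):u[0]+30,max(u[1]-30,0):u[1]+30,::-1],(390,390),interpolation=cv2.INTER_CUBIC)
  out=im if nm=="side" else np.hstack([out,im])
if len(sys.argv)>1: cv2.imwrite(f"pics/{sys.argv[1]}.png",out)
E
python3 look.py f
```

```text
[ 0.6415 -0.119   0.0459] 0.02 [-21.6   4.5  39.2]
side 372 290 slope 0.042 deg 2.4 h0 -0.0073 a [-0.0284  0.0134] b [-0.0182  0.0188]
top 178 168 slope 0.037 deg 2.1 h0 -0.0065 a [-0.031  -0.0108] b [-0.0047  0.0179]
```

View pics/f.png

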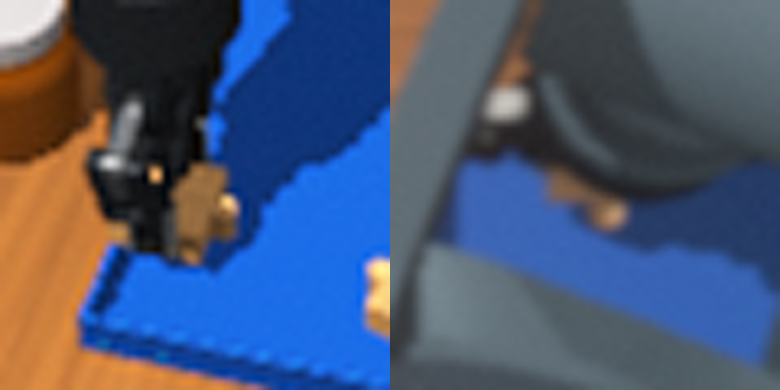

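The side crop shows the straight side on the far rim at (150,240). The force has reached 39 N and the piece has turned only about 2°. The tab gives a longer lever, so I'll lift, half-turn and press the tab on the rim instead. The tab side then ends up raised at +x, which is allowed.

```bash
python3 -c "
from plan import *
p,ps,o=state();print(np.round(o['q'],3),ps)"
```

```text
[-3.650e-01  5.870e-01  1.518e+00 -1.000e-03  1.038e+00  1.187e+00] 0.019704892206408944
```

{"fn": "servo_tool", "kwargs": {
  "commands": [
    [[0,0,-6],0,30],
    [[0,0,-20],0,30],
    [[-10,0,-14],0,30],
    [[0,0,0],0,30]
  ]
}}

```text
time_s: 16.48
eef_pos: [0.6323, -0.1194, 0.082]
eef_rot: [0.0, 1.0, 0.009, 0.001]
wrist_force: [0.5, -0.4, 0.0]
opening: 0.494
grasp_force: 60.8
```

```bash
python3 look.py; python3 -c "
from plan import *
p,ps,o=state();print(np.round(o['q'],3),ps)"
```

```text
[ 0.6323 -0.1194  0.082 ] 0.019 [ 0.5 -0.4  0. ]
side 368 278 slope 0.031 deg 1.8 h0 -0.0086 a [-0.0285  0.0115] b [-0.0175  0.0184]
top 138 135 slope 0.007 deg 0.4 h0 -0.0093 a [-0.0304 -0.0134] b [-0.0032  0.0185]
[-0.371  0.52   1.539  0.     1.083  1.181] 0.01883384375949177
```

{"fn": "servo_tool", "kwargs": {
  "commands": [
    [[0,0,0],-0.1745,30],
    [[0,0,0],-0.1745,30],
    [[0,0,0],-0.1745,30],
    [[0,0,0],-0.1745,30],
    [[0,0,0],-0.1745,30],
    [[0,0,0],-0.1745,30],
    [[0,0,0],-0.1745,30],
    [[0,0,0],-0.1745,30],
    [[0,0,0],-0.1745,30],
    [[0,0,0],-0.1745,30],
    [[0,0,0],-0.1745,30],
    [[0,0,0],-0.1745,30],
    [[0,0,0],-0.1745,30],
    [[0,0,0],-0.1745,30],
    [[0,0,0],-0.1745,30],
    [[0,0,0],-0.1745,30],
    [[0,0,0],-0.1745,30],
    [[0,0,0],-0.1745,30],
    [[0,0,0],0,30]
  ]
}}

```text
time_s: 19.35
eef_pos: [0.6315, -0.1191, 0.0802]
eef_rot: [-0.0, -0.008, 1.0, 0.0]
wrist_force: [0.2, -0.5, 0.0]
opening: 0.489
grasp_force: 60.8
```

{"fn": "servo_tool", "kwargs": {
  "commands": [
    [[0,0,12],0,30],
    [[0,0,12],0,30],
    [[0,0,5],0,30],
    [[0,0,2],0,30],
    [[0,0,2],0,30],
    [[0,0,2],0,30],
    [[0,0,2],0,30],
    [[0,0,0],0,30]
  ]
}}

```text
time_s: 20.35
eef_pos: [0.6318, -0.1192, 0.046]
eef_rot: [0.0, -0.009, 1.0, -0.0]
wrist_force: [-9.6, 1.2, 16.6]
opening: 0.487
grasp_force: 62.4
```

{"fn": "servo_tool", "kwargs": {
  "commands": [
    [[0,0,2],0,30],
    [[0,0,2],0,30],
    [[0,0,0],0,30]
  ]
}}

```text
time_s: 20.72
eef_pos: [0.6318, -0.1194, 0.0436]
eef_rot: [-0.0, -0.009, 1.0, -0.0]
wrist_force: [-15.7, 2.6, 28.5]
opening: 0.49
grasp_force: 65.6
```

```bash
python3 look.py
```

```text
[ 0.6318 -0.1194  0.0436] -3.123 [-15.7   2.6  28.5]
side 329 264 slope -0.058 deg -3.3 h0 -0.0072 a [-0.0133  0.0208] b [-0.018   0.0181]
top 64 62 slope -0.035 deg -2.0 h0 -0.0065 a [0.0132 0.0234] b [-0.0179 -0.0078]
```

{"fn": "servo_tool", "kwargs": {
  "commands": [
    [[0,0,2],0,30],
    [[0,0,2],0,30],
    [[0,0,0],0,30]
  ]
}}

```text
time_s: 21.6
eef_pos: [0.6326, -0.1192, 0.0397]
eef_rot: [0.001, -0.009, 1.0, -0.0]
wrist_force: [-13.8, 4.2, 26.6]
opening: 0.489
grasp_force: 70.7
```

{"fn": "servo_tool", "kwargs": {
  "commands": [
    [[0,0,1],0,30],
    [[0,0,1],0,30],
    [[0,0,0],0,30]
  ]
}}

```text
time_s: 21.98
eef_pos: [0.6332, -0.1194, 0.0387]
eef_rot: [0.001, -0.009, 1.0, -0.001]
wrist_force: [-14.5, 4.7, 31.2]
opening: 0.487
grasp_force: 72.5
```

```bash
python3 look.py
```

```text
[ 0.6332 -0.1194  0.0387] -3.123 [-14.5   4.7  31.2]
side 310 283 slope -0.149 deg -8.5 h0 -0.0057 a [-0.0109  0.0215] b [-0.0186  0.0174]
top 65 63 slope -0.237 deg -13.3 h0 -0.003 a [0.0142 0.0218] b [-0.0175 -0.0072]
```

```bash
cat >> look.py <<'E'
# binned upper envelope (side camera)
  if nm=="side" or 1:
    for a0 in np.arange(-.034,.034,.004):
      s=Q[(Q[:,0]>=a0)&(Q[:,0]<a0+.004)]
      if len(s)>4: print(nm,"  a%.0f"%((a0+.002)*1e3),len(s),(np.percentile(s[:,2],[20,50,80])*1e3).round(1))
E
python3 look.py
```

```text
File "look.py", line 23
    if nm=="side" or 1:
IndentationError: unexpected indent
```

```bash
python3 - <<'E'
s=open("look.py").read();i=s.index("# binned");b=s[i:].replace("# binned upper envelope (side camera)\n  if nm==\"side\" or 1:\n","").replace("    for a0","  for a0").replace("      s=","    s=").replace("      if len","    if len")
s=s[:i];j=s.index("if len(sys");open("look.py","w").write(s[:j]+b+s[j:])
E
python3 look.py g
```

```text
[ 0.6331 -0.1193  0.0386] -3.123 [-14.9   4.2  30.8]
side 308 261 slope -0.178 deg -10.1 h0 -0.0052 a [-0.0108  0.0213] b [-0.0186  0.0179]
side   a-12 6 [-5.2 -4.3 -3.6]
side   a-0 5 [-8.3 -6.8 -5.6]
side   a4 29 [-9.3 -6.5 -5.1]
side   a8 60 [-7.5 -6.5 -5.2]
side   a12 66 [-9.  -7.5 -6.1]
side   a16 62 [-10.   -8.4  -7.1]
side   a20 72 [-15.9  -9.8  -7.8]
top 65 63 slope -0.009 deg -0.5 h0 -0.0074 a [0.0139 0.0219] b [-0.0175 -0.0072]
top   a16 17 [-8.7 -6.9 -6. ]
top   a20 45 [-9.1 -7.6 -6.9]
```

View pics/g.png

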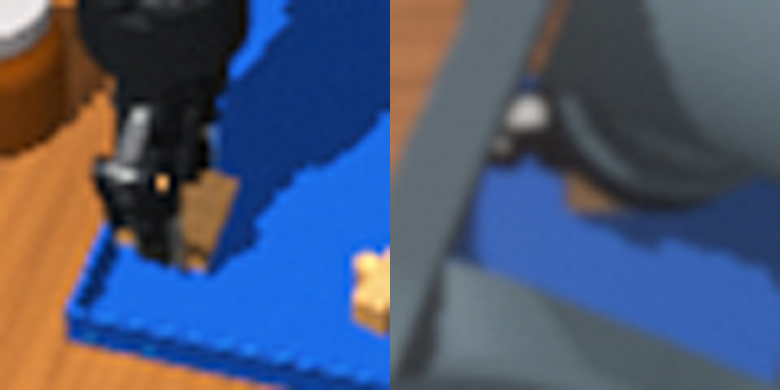

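The side crop shows the piece tilted, with its robot-side straight edge low at (210,265). Tilt is about 11°, so I'll press a bit more and then measure in free air.

{"fn": "servo_tool", "kwargs": {
  "commands": [
    [[0,0,1],0,30],
    [[0,0,1],0,30],
    [[0,0,1],0,30],
    [[0,0,0],0,30]
  ]
}}

```text
time_s: 23.48
eef_pos: [0.6332, -0.1205, 0.036]
eef_rot: [0.002, -0.009, 1.0, -0.001]
wrist_force: [-15.8, 0.2, 31.6]
opening: 0.49
grasp_force: 76.2
```

```bash
python3 look.py
```

```text
[ 0.6332 -0.1205  0.036 ] -3.123 [-15.8   0.2  31.6]
side 305 271 slope -0.256 deg -14.4 h0 -0.0042 a [-0.011  0.021] b [-0.0182  0.0173]
side   a-12 9 [-4.1 -2.7 -1.6]
side   a4 31 [-6.8 -5.  -3.3]
side   a8 66 [-8.5 -6.7 -4.7]
side   a12 68 [-9.  -7.1 -5.8]
side   a16 65 [-9.9 -8.5 -7.3]
side   a20 65 [-12.2 -10.2  -8.4]
top 65 64 slope -0.125 deg -7.1 h0 -0.0051 a [0.0138 0.0217] b [-0.0185 -0.0081]
top   a16 16 [-7.7 -6.9 -6.4]
top   a20 45 [-9.3 -7.4 -6.6]
```

{"fn": "servo_tool", "kwargs": {
  "commands": [
    [[0,0,1],0,30],
    [[0,0,0.8],0,30],
    [[0,0,0],0,30],
    [[0,0,-5],0,30],
    [[0,0,-20],0,30],
    [[0,0,-40],0,30],
    [[0,0,-50],0,30],
    [[0,0,-50],0,30],
    [[0,0,0],0,30]
  ]
}}

```text
time_s: 25.1
eef_pos: [0.6347, -0.1199, 0.2002]
eef_rot: [0.005, -0.009, 1.0, -0.002]
wrist_force: [-0.1, 0.3, -0.6]
opening: 0.492
grasp_force: 75.2
```

```bash
python3 look.py; python3 plan.py "[[457,188,225,-3.107,30,9]]"
```

```text
[ 0.6347 -0.1199  0.2002] -3.123 [-0.1  0.3 -0.6]
side 355 251 slope -0.402 deg -21.9 h0 -0.0047 a [-0.0025  0.0251] b [-0.0186  0.018 ]
side   a-8 6 [-7.4 -6.2 -4.9]
side   a4 17 [-11.   -7.8  -5.1]
side   a8 49 [-11.7  -9.7  -6.8]
side   a12 77 [-13.8 -11.4  -8.7]
side   a16 74 [-14.6 -12.6  -9.6]
side   a20 78 [-16.1 -13.7 -10.2]
side   a24 51 [-18.3 -15.9 -14.3]
top 234 233 slope -0.278 deg -15.5 h0 -0.0093 a [0.0134 0.0258] b [-0.0185  0.0066]
top   a12 7 [-14.3 -13.7 -11.8]
top   a16 37 [-15.3 -13.6 -12.7]
top   a20 71 [-16.  -15.1 -13.8]
top   a24 119 [-17.4 -16.3 -15.3]
[[[18.7, 34.5, -3.6], -0.002, 30], [[18.7, 34.5, -3.6], -0.002, 30], [[18.6, 34.5, -3.6], -0.002, 30], [[18.5, 34.6, -3.6], -0.002, 30], [[18.5, 34.6, -3.6], -0.002, 30], [[18.4, 34.6, -3.6], -0.002, 30], [[18.4, 34.7, -3.6], -0.002, 30], [[18.3, 34.7, -3.6], -0.002, 30], [[18.2, 34.7, -3.6], -0.002, 30]]
```

{"fn": "servo_tool", "kwargs": {
  "commands": [
    [[18.7,34.5,-3.6],-0.002,30],
    [[18.7,34.5,-3.6],-0.002,30],
    [[18.6,34.5,-3.6],-0.002,30],
    [[18.5,34.6,-3.6],-0.002,30],
    [[18.5,34.6,-3.6],-0.002,30],
    [[18.4,34.6,-3.6],-0.002,30],
    [[18.4,34.7,-3.6],-0.002,30],
    [[18.3,34.7,-3.6],-0.002,30],
    [[18.2,34.7,-3.6],-0.002,30],
    [[0,0,0],0,30],
    [[0,0,0],0,30]
  ]
}}

```text
time_s: 26.98
eef_pos: [0.4574, 0.1876, 0.2259]
eef_rot: [0.0, -0.018, 1.0, -0.0]
wrist_force: [-0.6, 0.4, -0.2]
opening: 0.492
grasp_force: 75.2
```

```bash
python3 look.py k && python3 - <<'E'
from h import *
c=ctrl.camera("side");b=ctrl.camera("top")
np.savez("s1.npz",side=cloud(c),sc=c["color"],top=cloud(b),tc=b["color"])
E
```

```text
[0.4574 0.1876 0.2259] -3.105 [-0.6  0.4 -0.2]
side 578 552 slope -0.232 deg -13.1 h0 -0.0037 a [-0.0296  0.0221] b [-0.0187  0.0185]
side   a-32 22 [-7.3 -6.  -3.3]
side   a-28 32 [1.4 2.9 4. ]
side   a-24 10 [1.7 2.4 3.1]
side   a8 58 [-6.7 -6.1 -4.7]
side   a12 148 [-7.6 -6.7 -5.6]
side   a16 150 [-8.6 -7.6 -6.3]
side   a20 146 [-9.4 -8.6 -7.4]
side   a24 12 [-9.8 -8.8 -8.3]
top 571 374 slope -0.241 deg -13.5 h0 -0.0028 a [-0.0291  0.024 ] b [-0.0065  0.0189]
top   a-32 36 [-10.7  -7.   -4.3]
top   a-28 75 [-5.6  0.8  3.8]
top   a-24 130 [-13.    0.7   4. ]
top   a-20 151 [-6.7 -0.2  2.4]
top   a-16 117 [0.6 1.7 2.4]
top   a-12 12 [-0.9  0.2  1.2]
top   a20 24 [-8.7 -7.4 -6.8]
top   a24 24 [-9.3 -8.5 -7.7]
```

View pics/k.png

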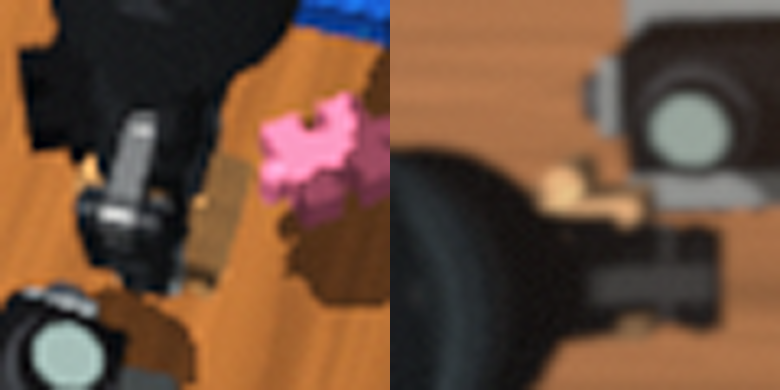

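The side crop (left) shows the piece above and to the robot's side of the camera, with its straight edge low at (215,220). The top crop (right) shows the round tab at (562,185) beside the lens. The tilt is 13.4°, so I'll refine the lens angle and then add more.

```bash
python3 - <<'E'
from h import *
for nm in("top","side"):
  G=[];B=[]
  for _ in range(7):
    c=ctrl.camera(nm);W=cloud(c);k=c["color"].astype(int);x,y,z=np.moveaxis(W,-1,0)
    reg=(y>.1)&(y<.35)&(x>.4)&(x<.62)
    G.append(W[reg&(k[...,1]>k[...,0]+8)&(k.sum(-1)>250)&(z>.085)&(z<.112)])
    B.append(W[reg&(np.ptp(k,axis=-1)<30)&(z>.005)&(z<.014)])
  G=np.vstack(G);B=np.vstack(B);m=G.mean(0);q=G-m
  A=np.c_[q[:,:2],np.ones(len(q))];co=np.linalg.lstsq(A,q[:,2],rcond=None)[0]
  s=q[:,2].std();res=q[:,2]-A@co;cov=np.linalg.inv(A.T@A)*res.var()
  print(nm,len(G),m.round(4),"slope",co[:2].round(3),"+-",np.sqrt(np.diag(cov))[:2].round(3),"base x",np.percentile(B[:,0],[.5,1,2,98,99,99.5]).round(4),"y",np.percentile(B[:,1],[1,99]).round(4))
  np.save(f"G_{nm}.npy",G)
E
```

```text
top 624 [0.4944 0.1886 0.0983] slope [ 0.303 -0.007] +- [0.009 0.009] base x [0.4632 0.4634 0.4636 0.5514 0.5517 0.5518] y [0.1369 0.2365]
side 654 [0.4945 0.1895 0.0976] slope [0.289 0.066] +- [0.01 0.01] base x [0.463  0.4635 0.4643 0.5511 0.5521 0.5528] y [0.1412 0.2412]
```

```bash
python3 plan.py "[[633,-119.5,190,-3.123,30,9]]"
```

```text
[[[-18.3, -34.8, 4.0], 0.002, 30], [[-18.4, -34.8, 4.0], 0.002, 30], [[-18.4, -34.8, 4.0], 0.002, 30], [[-18.5, -34.7, 4.0], 0.002, 30], [[-18.6, -34.7, 4.0], 0.002, 30], [[-18.6, -34.7, 4.0], 0.002, 30], [[-18.7, -34.6, 4.0], 0.002, 30], [[-18.8, -34.6, 4.0], 0.002, 30], [[-18.8, -34.5, 4.0], 0.002, 30]]
```

{"fn": "servo_tool", "kwargs": {
  "commands": [
    [[-18.3,-34.8,4],0.002,30],
    [[-18.4,-34.8,4],0.002,30],
    [[-18.4,-34.8,4],0.002,30],
    [[-18.5,-34.7,4],0.002,30],
    [[-18.6,-34.7,4],0.002,30],
    [[-18.6,-34.7,4],0.002,30],
    [[-18.7,-34.6,4],0.002,30],
    [[-18.8,-34.6,4],0.002,30],
    [[-18.8,-34.5,4],0.002,30],
    [[0,0,45],0,30],
    [[0,0,45],0,30],
    [[0,0,40],0,30],
    [[0,0,10],0,30],
    [[0,0,5],0,30],
    [[0,0,2],0,30],
    [[0,0,0],0,30]
  ]
}}

```text
time_s: 30.28
eef_pos: [0.634, -0.1198, 0.0445]
eef_rot: [0.001, -0.009, 1.0, -0.0]
wrist_force: [-0.4, 0.5, -0.5]
opening: 0.491
grasp_force: 75.1
```

{"fn": "servo_tool", "kwargs": {
  "commands": [
    [[0,0,4],0,30],
    [[0,0,3],0,30],
    [[0,0,2],0,30],
    [[0,0,2],0,30],
    [[0,0,1],0,30],
    [[0,0,0],0,30]
  ]
}}

```text
time_s: 31.02
eef_pos: [0.6334, -0.1197, 0.0345]
eef_rot: [0.0, -0.009, 1.0, -0.0]
wrist_force: [-13.2, 3.3, 25.8]
opening: 0.492
grasp_force: 78.1
```

{"fn": "servo_tool", "kwargs": {
  "commands": [
    [[0,0,1],0,30],
    [[0,0,1.2],0,30],
    [[0,0,0],0,30]
  ]
}}

```text
time_s: 31.4
eef_pos: [0.6335, -0.1197, 0.034]
eef_rot: [0.0, -0.01, 1.0, -0.0]
wrist_force: [-19.7, 4.7, 37.6]
opening: 0.491
grasp_force: 79.5
```

{"fn": "servo_tool", "kwargs": {
  "commands": [
    [[0,0,1],0,30],
    [[0,0,1],0,30],
    [[0,0,0],0,30]
  ]
}}

```text
time_s: 31.78
eef_pos: [0.6338, -0.121, 0.0321]
eef_rot: [0.001, -0.009, 1.0, -0.001]
wrist_force: [-18.0, 0.6, 36.1]
opening: 0.495
grasp_force: 82.1
```

```bash
python3 look.py
```

```text
[ 0.6338 -0.121   0.0321] -3.123 [-18.    0.6  36.1]
side 295 259 slope -0.305 deg -17.0 h0 -0.0029 a [-0.0089  0.0218] b [-0.0183  0.0182]
side   a-8 5 [-1.8 -1.6 -0.1]
side   a4 27 [-7.  -4.2 -2.7]
side   a8 61 [-7.7 -5.3 -4.3]
side   a12 65 [-8.6 -7.  -5.4]
side   a16 70 [-10.6  -8.6  -6.6]
side   a20 61 [-10.7  -9.2  -7.4]
top 80 77 slope -0.225 deg -12.7 h0 -0.003 a [0.0139 0.0218] b [-0.0186 -0.0058]
top   a16 21 [-6.9 -6.1 -5.2]
top   a20 55 [-9.1 -7.9 -6.6]
```

{"fn": "servo_tool", "kwargs": {
  "commands": [
    [[0,0,0.8],0,30],
    [[0,0,0],0,30],
    [[0,0,-5],0,30],
    [[0,0,-20],0,30],
    [[0,0,-45],0,30],
    [[0,0,-50],0,30],
    [[0,0,-50],0,30],
    [[0,0,0],0,30]
  ]
}}

```text
time_s: 33.28
eef_pos: [0.6361, -0.1204, 0.2024]
eef_rot: [0.005, -0.009, 1.0, -0.002]
wrist_force: [0.6, -0.9, -0.6]
opening: 0.489
grasp_force: 78.0
```

```bash
python3 plan.py "[[457,188,226,-3.107,30,9]]"
```

```text
[[[19.3, 34.6, -2.6], -0.002, 30], [[19.2, 34.7, -2.6], -0.002, 30], [[19.1, 34.7, -2.6], -0.002, 30], [[19.1, 34.7, -2.6], -0.002, 30], [[19.0, 34.8, -2.6], -0.002, 30], [[19.0, 34.8, -2.6], -0.002, 30], [[18.9, 34.8, -2.6], -0.002, 30], [[18.8, 34.9, -2.6], -0.002, 30], [[18.8, 34.9, -2.6], -0.002, 30]]
```

{"fn": "servo_tool", "kwargs": {
  "commands": [
    [[18.9,34.6,-2.6],-0.002,30],
    [[18.9,34.7,-2.6],-0.002,30],
    [[18.8,34.7,-2.6],-0.002,30],
    [[18.8,34.7,-2.6],-0.002,30],
    [[18.8,34.8,-2.6],-0.002,30],
    [[18.7,34.8,-2.6],-0.002,30],
    [[18.6,34.8,-2.6],-0.002,30],
    [[18.5,34.9,-2.6],-0.002,30],
    [[18.4,34.9,-2.6],-0.002,30],
    [[0,0,0],0,30],
    [[0,0,0],0,30]
  ]
}}

```text
time_s: 34.65
eef_pos: [0.4564, 0.1887, 0.2189]
eef_rot: [-0.0, -0.018, 1.0, -0.0]
wrist_force: [1.0, 0.4, -0.3]
opening: 0.492
grasp_force: 78.0
```

```bash
python3 look.py
```

```text
[0.4564 0.1887 0.2189] -3.105 [ 1.   0.4 -0.3]
side 593 542 slope -0.284 deg -15.9 h0 -0.0027 a [-0.0284  0.0222] b [-0.0188  0.0185]
side   a-32 32 [-6.9 -4.5  0.9]
side   a-28 29 [-1.7  4.1  6.3]
side   a-24 8 [2.5 3.2 4.5]
side   a8 63 [-6.4 -5.7 -4.2]
side   a12 148 [-7.3 -6.  -4.9]
side   a16 147 [-8.6 -7.3 -6.1]
side   a20 156 [-9.6 -8.4 -7.3]
side   a24 9 [-9.5 -8.7 -7.4]
top 522 307 slope -0.295 deg -16.4 h0 -0.0015 a [-0.0281  0.0238] b [-0.0043  0.0188]
top   a-32 20 [-7.5 -5.3 -4.3]
top   a-28 89 [-3.2  2.3  6.4]
top   a-24 121 [-12.2   3.3   5.8]
top   a-20 174 [-5.7  0.9  4.4]
top   a-16 62 [2.3 3.  4.4]
top   a16 9 [-6.4 -5.7 -5.3]
top   a20 27 [-8.3 -7.4 -6.7]
top   a24 17 [-10.1  -9.3  -7.9]
```

Tilt is now about 16.2°, against about 17° for the lens plane, so it is close. Next comes the position correction.

{"fn": "servo_tool", "kwargs": {
  "commands": [
    [[-3,-1,-5.5],0,30],
    [[0,0,0],0,30],
    [[0,0,0],0,30],
    [[0,0,0],0,30]
  ]
}}

```text
time_s: 35.65
eef_pos: [0.4594, 0.188, 0.2247]
eef_rot: [-0.0, -0.018, 1.0, 0.0]
wrist_force: [-0.2, 0.8, -0.7]
opening: 0.491
grasp_force: 78.0
```

```bash
cat > fin.py <<'E'
from plan import *
p,ps,o=state();p/=1e3;print(p.round(4),ps)
e1=np.array([np.cos(ps),np.sin(ps)]);e2=np.array([-e1[1],e1[0]])
for nm in("side","top"):
  Q=[]
  for _ in range(6):
    c=ctrl.camera(nm);W=cloud(c);k=c["color"].astype(int);m=(k[...,0]>k[...,2]+25)&(k[...,0]>70)
    a=(W[...,:2]-p[:2])@e1;b=(W[...,:2]-p[:2])@e2;h=W[...,2]-p[2]
    m&=(abs(a)<.045)&(abs(b)<.035)&(h>-.035)&(h<.02);Q.append(np.c_[a[m],b[m],h[m]]*1e3)
  Q=np.vstack(Q);r=Q[:,2]+2.2+.29*Q[:,0]
  for i in range(15):
    t=Q[abs(r)<2.5];co=np.linalg.lstsq(np.c_[t[:,:2],np.ones(len(t))],t[:,2],rcond=None)[0];co[1]=0;co[2]=np.mean(t[:,2]-co[0]*t[:,0])
    r=Q[:,2]-co[0]*Q[:,0]-co[2]
  t=Q[abs(r)<2.5]
  print(nm,len(t),"slope",co.round(3),"deg",np.degrees(np.arctan(co[0])).round(1),"a",np.percentile(t[:,0],[.5,2,98,99.5]).round(1))
  s=t[t[:,0]>5];print("  straight half b",np.percentile(s[:,1],[.5,2,98,99.5]).round(1));u=t[t[:,0]<-23.5]
  if len(u):print("  tab b",np.percentile(u[:,1],[2,50,98]).round(1))
  e=[(b0,np.percentile(s[(s[:,1]>b0-2)&(s[:,1]<b0+2)][:,0],95)) for b0 in range(-20,21,4) if ((s[:,1]>b0-2)&(s[:,1]<b0+2)).sum()>15]
  print("  edge",np.round(e,1).tolist())
E
python3 fin.py
```

```text
[0.4594 0.188  0.2247] -3.105327124536917
side 766 slope [-0.284  0.    -2.801] deg -15.9 a [-29.4 -27.5  22.3  22.6]
  straight half b [-23.4 -22.7  20.5  22. ]
  tab b [-7.4 -4.8 -0.7]
  edge [[-20.0, 22.5], [-16.0, 21.4], [-12.0, 22.2], [-8.0, 21.7], [-4.0, 22.5], [0.0, 21.9], [4.0, 21.2], [8.0, 22.1], [12.0, 21.2], [16.0, 21.9], [20.0, 21.5]]
top 423 slope [-0.294  0.    -1.812] deg -16.4 a [-27.3 -27.2  22.5  22.5]
  straight half b [10.4 10.6 22.5 22.6]
  tab b [-4.5  1.1  5.1]
  edge [[16.0, 22.5], [20.0, 22.5]]
```

```bash
python3 - <<'E'
from h import *
c=ctrl.camera("top");W=cloud(c);H,L=masks(c,W)
for n,p in(("f1",(.5135,-.1112,-.25)),("f3",(.5247,-.254,.25)),("t1",(.425,-.143,-.26)),("t2",(.425,-.236,.28))):print(n,fit(c,L,.022,p))
o=ctrl.get_obs();print(o["time_s"],o["grasp_force"],np.abs(o["dq"]).max())
print(ctrl.hand_in())
E
```

```text
f1 (array([ 0.5132, -0.1115, -0.2573]), np.float64(-0.821))
f3 (array([ 0.5246, -0.253 ,  0.2332]), np.float64(-0.816))
t1 (array([ 0.4256, -0.1425, -0.2675]), np.float64(-0.822))
t2 (array([ 0.427 , -0.2355,  0.2929]), np.float64(-0.824))
36.3 77.98442512750626 0.001711440037292449
the job is handed in; nothing more can be done
None
```

I handed the job in at 36.3 s with the gripper alone holding the edge piece up for the camera: within about 2 mm of the 12 cm point, straight side level, and tilt about 16° against the lens's estimated 17°. The other four pieces are flat and apart in the tray, and nothing touched the camera, mug, jar or magnifier.

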